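# Load the board steriliser

## Robot

A 6-joint arm with a two-finger parallel gripper is mounted at the origin on a cart in front of the work surface, level with it; the furniture and walls round the work are solid. World frame = base frame: x ahead of the robot, y to its left, z up, the work surface at z = 0. Lengths are in m, angles in rad, forces in N, time in s.
With the tool pointing down it reaches from about 0.375 to 0.975 m from the base axis. Payload 3.8 kg.
Tool frame: the origin (TCP) lies on the centre line of the jaws, within the pads' length; the fingertips stand 14 mm ahead of it and the grasp point (between the pads) lies 5 mm behind it; z points along the fingers, y is the line along which they close (so a half turn about z gives the same grasp; the last joint's range is limited). The gripper opens to 85 mm and grips with 20 to 120 N. Pads are 22 mm wide; open, the fingers measure 114 mm over their backs; the gripper's body (76 mm by 85 mm) begins 54 mm behind the grasp point. The pads swing forward as they close: fully open they stand 13 mm farther back than shut.
Start: joints at [-1.226, 0.264, 1.604, -0, 1.274, -0.037], TCP at [0.251, -0.626, 0.206] pointing down, gripper open.
Joint ranges: [-2.63, 2.63], [-0.94, 2.18], [0.31, 2.57], [-1.31, 4.45], [0, 2.66], [-2.55, 2.55]. Speed limits (rad/s): [2.57, 2.57, 3.14, 3.14, 3.14, 3.14].

## Interface

Orientations are given as a rotation vector (axis times angle).
In Python, from workcell import bot, eyes, spot_in gives the robot as it stands.
- The arm moves only by the tool carry_out, never from a script. Its argument "series" is text: rows parted by semicolons, each of 4 numbers parted by spaces: the shift along the world's x, y, z in m, then the turn about the world's z in degrees. In form: tx ty tz roll; .... A call has 1 to 20 rows; each row shifts and turns the commanded pose from where the row before left it; what a row does not reach is not made up. A row lasts 1/8 s, in which the tool goes at most 62.5 mm and 10.7 degrees, less where a joint would pass 70% of its speed; a pose out of reach is approached as far as the arm can. A call is refused whole if a number of a shift passes 0.0625 or a number of a turn 10.7, either way. A call with a gripper value outside its range is refused whole. "jaw" is the gripper command: -1 is shut, 1 is fully open, values between are in proportion, set as the call begins (left out, the last holds). The fingers move at their own pace and stop on an object; "grip_force" is the grip in N (left out, the last holds). Time passes only in rows, so rows that do not move let the fingers close. It gives the time, the measured TCP pose, the force, the opening and the grip force at its end, in the units of the state.
- bot.read_state(): the state, without advancing time (a new reading comes with each control period).
- eyes.read_camera(name): name is "scene" or "top" or "wrist"; returns (picture, depth): 420x560x3 uint8, blue, green, red; 420x560 float32, m along the optical axis (not along the pixel's ray), 0 where there is no reading.
- eyes.get_calibration(name): a dict with "K" (3x3 intrinsics, pixels), "position" and "rotation" of the camera in the world; the wrist camera has in their place "T_tool_cam" (4x4, takes a point from camera to tool coordinates, whose origin is the TCP and whose axes are the flange's). Camera axes: x right, y down, z forward; pixel columns grow to the right and rows downward; lengths in m; the calibration is good to about 2 mm. A picture is of the moment at which its call begins: read the wrist's pose just before it. get_calibration takes no time and is no camera call.
- bot.finish_job(): hands the job in; it is judged then, once.
Trained networks look in the newest picture that a camera, given by its name, has taken for a name from the list of things; names that differ only in an ending like _2 or _b are one class to them, and where a whole thing is asked for, a point or a joint stands for the part that bears it (a point fixed in the world has none). Each returns a list of dicts, best first, with "score" (0 to 1); they miss things now and then, are a little off and sometimes report something else, mostly with a low value. They report only what shows in the picture. A call takes as long as a camera call.
- spot_in(camera, target): "rect" ([centre column, centre row, width, height] in pixels, round what is visible of it).
The state is a dict: "time": time; "q": joint angles; "joint_vel": joint speeds; "joint_torque": joint torques, N m; "tool_pos": TCP position; "tcp_rot": TCP orientation; "wrist_force": force on the tool from outside, world axes, zero at the start; "torque": the same for the moment, N m; "width": opening from 0.0 (shut) to 1.0 (fully open); "grip_force": force on a finger pad.
Only numpy, scipy, OpenCV 4.12 (cv2) and the standard library are available. Lean on these libraries where they do the work, as an engineer would, in place of code of your own. Each camera call takes 0.05 s, during which the arm holds its last target. There are 200 camera calls.

## Task

Get the board steriliser ready and load it: first swing the prop leg at its back out until it meets its stop, then lift the loose cover off its pins and lay it flat on the worktop. Then stand every wooden board from the draining stand upright in a slot of its own in the housing, right down on its floor, without letting a board fall flat. Finally seat the cover flat on both pins again, and do not knock over the things standing around it.

Things in the scene. Friction and masses are not known exactly. Their poses are not given: they have to be found in the camera images.
- housing: White fixed steriliser box, 130 (x) x 208 (y) mm, rim 104 mm high, open on top under its cover. Origin: centre of underside; z up, x roughly away from the robot. Floor 8 mm above the worktop. Ribs on the front and back inner walls (15 mm deep, round-topped, to 70 mm height) form four 18 mm slots along x. Two upright 8 mm pins on the rim at x 0, y -98 and +98, 16 mm tall.
- cover: Loose white plate 132 (x) x 222 (y) x 6 mm, 0.3 kg, at first on the housing's rim, its two 14 mm holes (x 0, y -98 and +98) over the pins. Origin: centre of underside. In its middle a bow handle: round bar 12 mm thick, 80 mm long along x, centre line 42 mm above the origin. Fits either way round.
- leg (a joint): Angle of the housing's folding prop leg, rad: 0 folded along the housing's back (+x) face; grows as it swings out to the back; stop at 1.30. Light friction (about 1 N at the post) leaves it where it is let go.
- leg_post (a point): On the axis of the upright round post at the leg's free end, 130 mm above the worktop; the post is 14 mm thick (black sleeve 17), up to 152 mm high, 115 mm from the hinge. Folded, it stands 41 mm beyond the housing's -y end, 27 mm behind its back face; push it from its front (-x) side or pinch it from above.
- leg_hinge (a point): On the leg's upright hinge axis, 130 mm above the worktop (housing x 92, y -30; the hinge itself ends 75 mm high). The leg opens counter-clockwise seen from above.
- lay_spot (a point): Middle of a free stretch of worktop to the right of the housing, beside the sink, always the same; the cover fits there with its long side (y) along the sink edge, that is pointing 0.45 rad clockwise from straight ahead (world x). A handy place, not a required one.
- drainer: Fixed steel draining stand, base 130 (x) x 230 (y) x 8 mm, origin at centre of underside. Four places along y, 50 mm apart, where boards stand on edge leaning 0.35 rad from upright, tops towards its -y. Slats 36 mm either side of the middle, 58 mm up from the board's lower edge, support the boards; the middle is free.
- slot0 (a point): Middle of slot 0's floor in the housing, 8 mm above the worktop (housing x 0, y -69 mm); the slot is 18 mm wide and runs along the housing's x, 118 mm between the inner walls.
- slot1 (a point): Middle of slot 1's floor in the housing, 8 mm above the worktop (housing x 0, y -23 mm); the slot is 18 mm wide and runs along the housing's x, 118 mm between the inner walls.
- slot2 (a point): Middle of slot 2's floor in the housing, 8 mm above the worktop (housing x 0, y +23 mm); the slot is 18 mm wide and runs along the housing's x, 118 mm between the inner walls.
- slot3 (a point): Middle of slot 3's floor in the housing, 8 mm above the worktop (housing x 0, y +69 mm); the slot is 18 mm wide and runs along the housing's x, 118 mm between the inner walls.
- board0: Plain wooden serving board, 110 mm long (its x), 10 mm thick (its y), 90 mm high (its z, up when it stands on edge), 80 g; origin at the centre of its lower long edge. At the start it leans in place 0 of the drainer (counted from -y). It may be absent.
- board1: Plain wooden serving board, 110 mm long (its x), 10 mm thick (its y), 90 mm high (its z, up when it stands on edge), 80 g; origin at the centre of its lower long edge. At the start it leans in place 1 of the drainer (counted from -y). It may be absent.
- board2: Plain wooden serving board, 110 mm long (its x), 10 mm thick (its y), 90 mm high (its z, up when it stands on edge), 80 g; origin at the centre of its lower long edge. At the start it leans in place 2 of the drainer (counted from -y). It may be absent.
- board3: Plain wooden serving board, 110 mm long (its x), 10 mm thick (its y), 90 mm high (its z, up when it stands on edge), 80 g; origin at the centre of its lower long edge. At the start it leans in place 3 of the drainer (counted from -y). It may be absent.
- spice_jar: Bystander: spice jar with a red cap, 45 mm thick, 106 mm high, between the drainer and the housing, towards the back. Origin: centre of its underside.
- mug: Bystander: patterned mug, 85 x 116 x 105 mm, at the back left. Origin: centre of its underside.
- bottle: Bystander: glass bottle with a yellow cap, 61 mm thick, 267 mm high, at the back. Origin: centre of its underside.

How it is judged:
By the outcome, as a careful person would: the job done as asked, in the order asked, and still so for the second after the job is handed in, with the robot touching nothing.
Of board0, board1, board2, board3 only 2 to 4 are there at a start; the rules pass over those that are not, and their reading is None.
At some moment in a run one of cover may be knocked a few centimetres aside while the robot is not near it.
It also fails if it takes over 208 s, if anything falls off the work surface, if the arm or the gripper's body presses on something with over 40 N, if the wrist force passes 120 N, or if a joint passes its speed limit or range.

## Working session

There is one attempt and no reset: what is moved stays moved. The work goes in short steps, Python scripts to look and compute and a tool call to move; the robot and the scene stay as the last step left them, time stands still between calls to the robot, and variables do not carry over. Pictures are saved under pics/ and viewed, at most 14 in all, crops included, and the job is handed in when it is done.

Besides the shell and the picture viewer there is one more tool, called by a JSON object that holds its "name" and its "arguments", one argument or row to a line. carry_out: Moves the arm, as the interface text tells. Its arguments: {"type":"object","properties":{"series":{"type":"string"},"jaw":{"type":"number"},"grip_force":{"type":"number"}},"required":["series"]}

```bash
mkdir -p pics; cat > h.py <<'E'
import numpy as np, cv2
from scipy.spatial.transform import Rotation as R
from workcell import bot, eyes, spot_in
def cam(name):
    s=bot.read_state(); img,d=eyes.read_camera(name); c=eyes.get_calibration(name)
    K=np.array(c['K'])
    if name=='wrist':
        T=np.array(c['T_tool_cam']); Rt=R.from_rotvec(s['tcp_rot']).as_matrix()
        Rc=Rt@T[:3,:3]; p=Rt@T[:3,3]+np.array(s['tool_pos'])
    else:
        Rc=np.array(c['rotation']); p=np.array(c['position'])
        if Rc.ndim==1: Rc=R.from_rotvec(Rc).as_matrix()
    return img,d,K,Rc,p
def cloud(d,K,Rc,p):
    v,u=np.mgrid[0:d.shape[0],0:d.shape[1]]
    P=np.stack([(u-K[0,2])/K[0,0]*d,(v-K[1,2])/K[1,1]*d,d],-1)@Rc.T+p
    P[d<=0]=np.nan
    return P
def proj(X,K,Rc,p):
    q=(np.atleast_2d(X)-p)@Rc; return np.c_[K[0,0]*q[:,0]/q[:,2]+K[0,2],K[1,1]*q[:,1]/q[:,2]+K[1,2]]
E
python3 - <<'E'
from h import *
print(bot.read_state())
for n in ('top','scene'):
    c=cam(n); cv2.imwrite(f'pics/{n}0.png',c[0]); P=cloud(*c[1:]); np.save(f'{n}0.npy',P); print(n,c[4],c[3].round(2).tolist())
    for t in ('housing','cover','leg','drainer','board0','spice_jar','mug','bottle'):
        for r in spot_in(n,t)[:4]:
            u,v=[int(x) for x in r['rect'][:2]]; print(t,round(r['score'],2),np.round(r['rect']),P[min(v,419),min(u,559)].round(3))
E
```

```text
{'time': 0.0, 'q': array([-1.22590756e+00,  2.64743684e-01,  1.60538342e+00,  6.24359371e-05,
        1.27369254e+00, -3.68983538e-02]), 'joint_vel': array([-0.00206381,  0.00121294, -0.00028663, -0.00074343, -0.00110666,
        0.0003713 ]), 'joint_torque': array([-1.93176609e-03, -5.15106511e+01, -3.67314327e+01, -1.03180375e-04,
        1.27165092e-02, -3.02681293e-06]), 'tool_pos': array([ 0.25124476, -0.62565068,  0.20516338]), 'tcp_rot': array([-3.08236167e+00, -5.95626614e-01,  4.43624051e-04]), 'wrist_force': array([ 0.59467963, -0.96158968, -0.87543354]), 'torque': array([0.01614103, 0.01028966, 0.05741377]), 'grip_force': 0.0, 'width': 0.9998769652579489}
top [0.47866596 0.0221702  1.45838018] [[-0.02, -1.0, 0.05], [-1.0, 0.02, -0.0], [-0.0, -0.05, -1.0]]
housing 0.9 [337. 234.  92.  45.] [ 0.469 -0.137  0.109]
cover 0.73 [250. 200.  18.  21.] [0.572 0.106 0.11 ]
cover 0.7 [330. 253.  82.  48.] [ 0.415 -0.114  0.146]
leg 0.49 [358. 218.  49.  17.] [ 0.512 -0.212  0.042]
drainer 0.75 [211. 260.  76.  50.] [0.399 0.238 0.011]
drainer 0.33 [357. 217.  53.  15.] [ 0.515 -0.208
[... 346 characters left out ...]
0.2 [359. 234.  48.  40.] [ 0.468 -0.202  0.107]
scene [0.07767689 0.68845326 0.8916933 ] [[-0.81, -0.4, 0.42], [-0.58, 0.56, -0.59], [-0.0, -0.72, -0.69]]
housing 0.86 [351. 196.  77. 115.] [ 0.409 -0.091  0.111]
cover 0.7 [351. 194.  81.  69.] [ 0.414 -0.1    0.109]
leg 0.81 [338. 163.  19.  46.] [ 0.572 -0.318 -0.001]
drainer 0.67 [280. 321. 102.  76.] [0.361 0.299 0.079]
board0 0.86 [263. 314.  46.  54.] [0.399 0.304 0.072]
board0 0.84 [303. 270.  45.  52.] [0.396 0.153 0.07 ]
board0 0.84 [279. 298.  42.  53.] [0.398 0.251 0.073]
board0 0.83 [289. 285.  44.  54.] [0.399 0.207 0.065]
spice_jar 0.8 [253. 230.  20.  37.] [0.566 0.127 0.077]
mug 0.55 [291. 283.  42.  51.] [0.397 0.202 0.073]
```

```bash
python3 - <<'E'
import cv2
a=cv2.imread('pics/top0.png')[150:330,130:450]
b=cv2.imread('pics/scene0.png')[80:400,180:460]
a=cv2.resize(a,(800,450),interpolation=cv2.INTER_CUBIC); cv2.imwrite('pics/a.png',a)
b=cv2.resize(b,None,fx=1.85,fy=1.85,interpolation=cv2.INTER_CUBIC); cv2.imwrite('pics/b.png',b)
E
```

```text
(no output)
```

View pics/a.png

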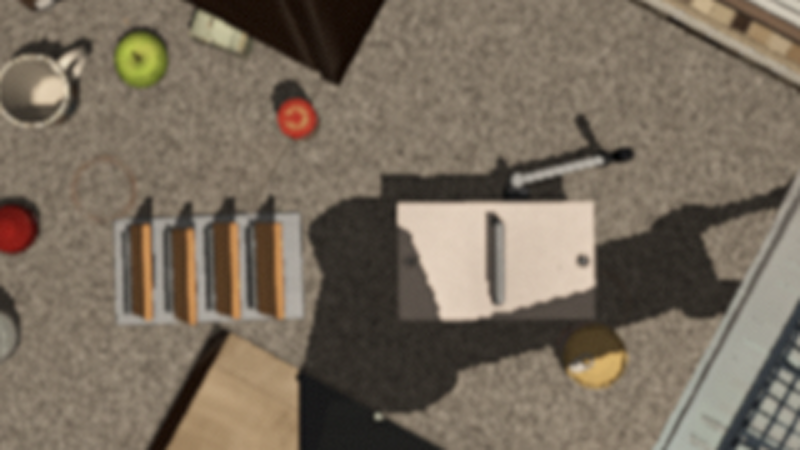

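View pics/b.png

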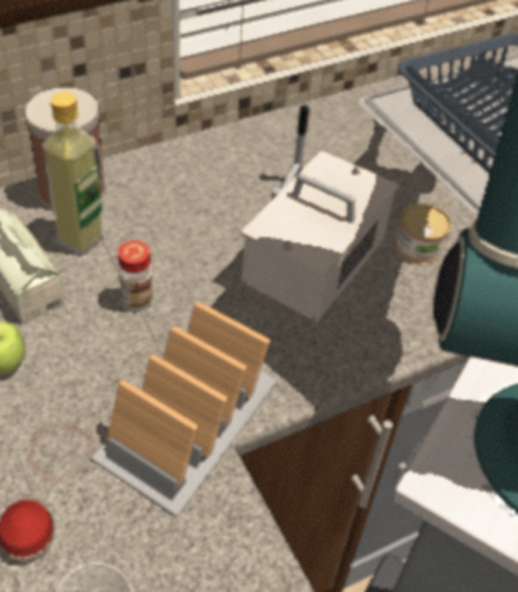

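The top view shows four boards in the drainer (left), with the red-capped jar behind the gap. The covered housing is at crop 400–595 × 200–320, its leg post at (620,155), a tin in front at (595,355), and the sink edge runs diagonally at the right.

```bash
python3 - <<'E'
import numpy as np,cv2
P=np.load('top0.npy').reshape(-1,3); S=np.load('scene0.npy').reshape(-1,3)
A=np.r_[P,S]
def rect(m,l):
    q=m[:,:2].astype(np.float32)*1000
    q=q[np.isfinite(q).all(1)]
    r=cv2.minAreaRect(q); print(l,len(q),np.round(r[0],1),np.round(r[1],1),round(r[2],2))
def box(Q,x,y,z): return Q[(Q[:,0]>x[0])&(Q[:,0]<x[1])&(Q[:,1]>y[0])&(Q[:,1]<y[1])&(Q[:,2]>z[0])&(Q[:,2]<z[1])]
for n,Q in(('top',P),('scene',S)):
    c=box(Q,(.3,.6),(-.32,.05),(.1,.118)); print(n,'cover z',np.median(c[:,2])); rect(c,'cover')
    rect(box(Q,(.3,.6),(-.32,.05),(.13,.165)),'handle'); print(box(Q,(.3,.6),(-.2,.05),(.13,.175))[:,2].max() if len(box(Q,(.3,.6),(-.2,.05),(.13,.175))) else '')
    g=box(Q,(.48,.7),(-.35,-.1),(.118,.165)); print('post',np.median(g,0),g.min(0),g.max(0))
    g=box(Q,(.48,.7),(-.35,-.1),(.02,.09)); rect(g,'leg bar')
    g=box(Q,(.28,.5),(.08,.4),(.005,.013)); rect(g,'drainer base')
    g=box(Q,(.28,.5),(.08,.36),(.07,.11))
    h=np.histogram(g[:,1],np.arange(.08,.36,.01)); print(h[0])
    print('jar',box(Q,(.5,.65),(.08,.16),(.09,.12)).mean(0),'can',np.median(box(Q,(.25,.42),(-.3,-.1),(.03,.09)),0),box(Q,(.25,.42),(-.3,-.2),(.03,.09)).min(0),box(Q,(.25,.42),(-.3,-.2),(.03,.09)).max(0))
# height map
xs=np.arange(.24,.80,.03); ys=np.arange(.36,-.62,-.03)
print('y:',[int(round(100*y)) for y in ys])
for x in xs[::-1]:
    row=[]
    for y in ys:
        m=P[(abs(P[:,0]-x)<.015)&(abs(P[:,1]-y)<.015)]
        row.append('%4d'%round(1000*np.nanmax(m[:,2])) if len(m) else '   .')
    print('%.2f'%x,''.join(row))
E
```

```text
top cover z 0.11023714118640959
cover 3465 [ 438.7 -128.1] [255.2 189.6] 89.44
handle 186 [ 466.3 -164.5] [ 66.9 225.4] 46.27
0.1589408163459194
post [ 0.52489908 -0.25223914  0.15064243] [ 0.51897313 -0.26262786  0.11848801] [ 0.5338208  -0.24610831  0.1574412 ]
leg bar 275 [ 575.3 -255.7] [ 83.6 309.4] 48.07
drainer base 1355 [389.4 240.5] [318.8 219.6] 89.75
[  0   0   0   0   0 125 102  29   0   0 126  89  24   0   2 122  77  24
   0   0 135  59  23   0   0   0   0]
jar [0.5768783  0.11156744 0.10663893] can [ 0.29299046 -0.22857705  0.05535031] [ 0.25566042 -0.26757433  0.03057987] [ 0.32958854 -0.20002314  0.06458231]
scene cover z 0.10924470306626494
cover 2784 [ 438.2 -126.2] [259.1 188.9] 89.15
handle 232 [ 466.  -161.6] [ 65.8 225.3] 46.27
0.15378275345522896
post [ 0.52393179 -0.25018879  0.13742555] [ 0.51752425 -0.26185699  0.11810094] [ 0.53314489 -0.24411647  0.15271327]
leg bar 246 [ 580.4 -259.6] [ 83.7 289.7] 48.09
drainer base 999 [404.3 230.6] [130.2 230.6] 0.74
[  0   0   0   0   0 157 425 106   0   0 160 454 101   0   1 173 472 110
   0   0 196 471 117   0   0  
[... 2235 characters left out ...]
75  50  44
0.36    8  39 109 109 112  88 108 109 110   7   9   9 116 117 121 144 157 115 116 116   8   9   8   9   8   8  14  85 101  91  55  42  41
0.33    6  15  18  15 103  12  15  13  12   8  10  10   6   6   7  10   8 113 115 114  63  58  10   7   8  13  15  96  95  66  44  42  48
0.30    9   7   6  10   3   .   4   8   8  10   7   9   8   9   7   6   7   8  58  66  60  62   5   8   6  16  88  98  75  52  39  45 363
0.27   12   8   7   9  -6   .   .   .   5   7   8   8   7   9   9   8   8  10  64  63  62  62  10  11  15  85  99  94 603  47  41  51 406
0.24    8   9   9   3   .   .   .   .   .   0   7   6  11 781 804 802 785   8   7   8   8   9   7   9  15  99 666 659 609  40 336 377 402
```

```bash
cat > fit.py <<'E'
import numpy as np,cv2
def box(Q,x,y,z): return Q[(Q[:,0]>x[0])&(Q[:,0]<x[1])&(Q[:,1]>y[0])&(Q[:,1]<y[1])&(Q[:,2]>z[0])&(Q[:,2]<z[1])]
def rect(m,l,mm=1):
    q=m[:,:2]*1000; k=((q[:,None]-q[None])**2).sum(-1)<36
    q=q[k.sum(1)>6].astype(np.float32)
    r=cv2.minAreaRect(q); print(l,len(q),np.round(r[0],1),np.round(r[1],1),round(r[2],2)); return r
E
python3 - <<'E'
from fit import *
for n in('top','scene'):
    Q=np.load(n+'0.npy').reshape(-1,3)
    rect(box(Q,(.3,.55),(-.26,.05),(.1,.118))[lambda:slice(None)] if 0 else (lambda c:c[(c[:,0]<.5)|(c[:,1]>-.23)])(box(Q,(.32,.51),(-.245,.05),(.102,.119))),'cover')
    rect((lambda c:c[(c[:,0]<.5)])(box(Q,(.32,.51),(-.2,-.05),(.135,.165))),'handle')
    rect(box(Q,(.48,.6),(-.3,-.22),(.145,.16)),'post')
    g=box(Q,(.48,.6),(-.245,-.1),(.03,.055)); rect(g,'bar')
    r=rect(box(Q,(.28,.5),(.08,.4),(.003,.07)),'dr') 
    for i in range(4):
        c=.15+.05*i; g=box(Q,(.3,.5),(c-.025,c+.03),(.088,.13)); rect(g,'board%d'%i); print(np.percentile(g,[2,50,98],axis=0).round(3).tolist())
E
```

```text
cover 3457 [ 409.6 -111.7] [222.6 131.2] 89.44
handle 146 [ 411.  -110.8] [11.6 90.5] 88.6
post 27 [ 526.1 -254.5] [14.  14.2] 45.78
bar 88 [ 513.4 -199.5] [ 9.4 91.7] 11.63
dr 1947 [407.1 247.4] [194.6 276.9] 10.51
board0 183 [404.9 138.3] [107.8  15.2] 0.87
[[0.351, 0.13, 0.089], [0.405, 0.138, 0.103], [0.456, 0.146, 0.11]]
board1 170 [406.  187.6] [ 13.7 107.9] 89.0
[[0.354, 0.181, 0.089], [0.406, 0.187, 0.104], [0.457, 0.197, 0.11]]
board2 170 [399.1 238.2] [107.6  15.3] 1.39
[[0.348, 0.23, 0.09], [0.401, 0.237, 0.103], [0.453, 0.246, 0.11]]
board3 160 [405.5 287.7] [108.3  14.3] 0.2
[[0.354, 0.281, 0.09], [0.406, 0.286, 0.104], [0.458, 0.295, 0.11]]
cover 2642 [ 410.5 -109.1] [225.4 133.4] 88.94
handle 167 [ 409.9 -108.2] [11.1 92.4] 89.19
post 16 [ 523.5 -252.7] [11.5 10.1] 76.96
bar 16 [ 517.1 -219.4] [ 5.6 48.3] 11.37
dr 3189 [404.3 231.4] [130.6 231.9] 0.88
board0 374 [404.1 140.6] [108.8  18.9] 0.56
[[0.352, 0.132, 0.089], [0.402, 0.141, 0.099], [0.456, 0.147, 0.106]]
board1 398 [406.6 189.1] [110.4  17.6] 1.25
[[0.352, 0.182, 0.089], [0.403, 0.191, 0.099], [0.458, 0.196, 0.106]]
board2 426 [400.2 239. ] [109.3  17.2] 0.14
[[0.347, 0.232, 0.089], [0.398, 0.241, 0.1], [0.452, 0.246, 0.106]]
board3 456 [406.7 289.1] [109.3  16.5] 1.11
[[0.353, 0.282, 0.089], [0.404, 0.291, 0.1], [0.458, 0.297, 0.106]]
```

{"name": "carry_out", "arguments": {
  "series": "0.02 0.04 0.01 10;0.03 0.05 0.01 10;0.03 0.05 0.01 10;0.03 0.05 0 10;0.03 0.05 0 10;0.03 0.05 0 10;0.03 0.05 0 8"
}}

```text
time: 1.78
tool_pos: [0.4523, -0.2848, 0.2369]
tcp_rot: [2.218, 2.223, 0.0]
wrist_force: [0.9, -1.4, -0.4]
width: 0.999
grip_force: 0.0
```

{"name": "carry_out", "arguments": {
  "series": "0.04 0.015 0 0;0.033 0.016 0 0;0 0 -0.05 0;0 0 -0.05 0;0 0 0 0"
}}

```text
time: 2.4
tool_pos: [0.5207, -0.2532, 0.1316]
tcp_rot: [-2.216, -2.212, 0.005]
wrist_force: [-0.4, 0.8, -0.4]
width: 1.002
grip_force: 0.0
```

{"name": "carry_out", "arguments": {
  "series": "0 0 0 0;0 0 0 0;0 0 0 0;0 0 0 0;0 0 0 0;0 0 0 0",
  "jaw": -1,
  "grip_force": 20
}}

```text
time: 3.15
tool_pos: [0.5244, -0.2554, 0.1365]
tcp_rot: [-2.224, -2.219, 0.0]
wrist_force: [-0.6, 1.6, -0.1]
width: -0.004
grip_force: 0.0
```

```bash
python3 - <<'E'
import numpy as np
h=np.array([.5016,-.1413]); a=np.linspace(.206,1.30,12)
p=h+.1146*np.c_[np.sin(a),-np.cos(a)]
print(';'.join('%.4f %.4f 0 5.7'%tuple(d) for d in np.diff(p,axis=0)))
E
```

```text
0.0110 0.0029 0 5.7;0.0107 0.0040 0 5.7;0.0102 0.0050 0 5.7;0.0097 0.0060 0 5.7;0.0090 0.0069 0 5.7;0.0083 0.0078 0 5.7;0.0075 0.0086 0 5.7;0.0066 0.0093 0 5.7;0.0057 0.0099 0 5.7;0.0046 0.0104 0 5.7;0.0036 0.0108 0 5.7
```

```bash
python3 - <<'E'
from h import *
from fit import *
out=[]
for n in ('scene','wrist'):
    c=cam(n); P=cloud(*c[1:]).reshape(-1,3)
    g=box(P,(.48,.65),(-.3,-.1),(.02,.12)); g=g[(g[:,0]>.49)]; print(n,len(g),np.percentile(g,[0,20,50,80,100],axis=0).round(3).tolist())
    print(proj([.525,-.2535,.15],*c[2:]))
    im=c[0] if n=='wrist' else cv2.resize(c[0][130:270,280:467],(560,420)); out.append(im)
cv2.imwrite('pics/c.png',cv2.resize(np.hstack(out),(800,300)))
E
```

```text
scene 176 [[0.497, -0.263, 0.025], [0.515, -0.252, 0.042], [0.521, -0.248, 0.068], [0.526, -0.206, 0.095], [0.534, -0.136, 0.119]]
[[344.53536653 138.68123262]]
wrist 3196 [[0.49, -0.263, 0.02], [0.5, -0.248, 0.042], [0.511, -0.184, 0.044], [0.523, -0.15, 0.074], [0.537, -0.133, 0.12]]
[[279.02628727 255.28198868]]
```

View pics/c.png

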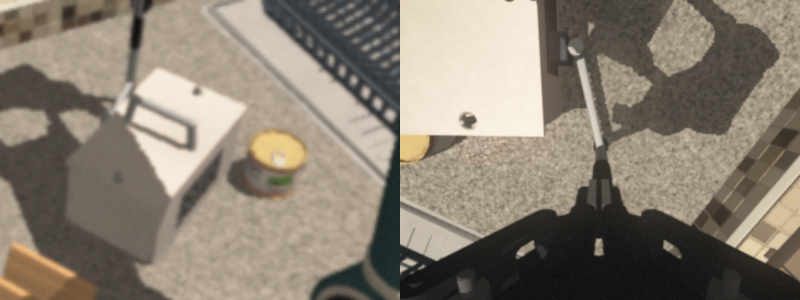

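```bash
python3 - <<'E'
from h import *
from fit import *
for n in ('scene','top','wrist'):
    c=cam(n); P=cloud(*c[1:]).reshape(-1,3)
    for z in (.08,.1,.115,.13,.145):
        g=box(P,(.49,.56),(-.3,-.22),(z-.008,z+.008)); 
        if len(g)>3: print(n,z,len(g),np.percentile(g[:,:2],[2,50,98],axis=0).round(4).tolist())
print(bot.read_state())
E
```

```text
scene 0.08 20 [[0.5194, -0.2573], [0.525, -0.2496], [0.5324, -0.2474]]
scene 0.1 20 [[0.5196, -0.2569], [0.5224, -0.2491], [0.5285, -0.2459]]
scene 0.115 24 [[0.5169, -0.2547], [0.5228, -0.2492], [0.5318, -0.2438]]
scene 0.13 27 [[0.5176, -0.2553], [0.5229, -0.2498], [0.5329, -0.2443]]
scene 0.145 32 [[0.5183, -0.258], [0.524, -0.2499], [0.5314, -0.2452]]
top 0.08 6 [[0.5187, -0.255], [0.5232, -0.2492], [0.5278, -0.2479]]
top 0.1 5 [[0.5181, -0.2526], [0.5267, -0.2497], [0.5321, -0.2482]]
top 0.115 6 [[0.5177, -0.2518], [0.5234, -0.2475], [0.5286, -0.2465]]
top 0.13 5 [[0.5203, -0.2487], [0.5255, -0.2476], [0.5311, -0.2471]]
wrist 0.08 99 [[0.5212, -0.2556], [0.5267, -0.2519], [0.5336, -0.251]]
wrist 0.1 89 [[0.5203, -0.2556], [0.5271, -0.2516], [0.5347, -0.2497]]
wrist 0.115 186 [[0.5193, -0.2554], [0.527, -0.2508], [0.5352, -0.2496]]
wrist 0.13 237 [[0.5196, -0.2552], [0.5268, -0.2506], [0.535, -0.2493]]
wrist 0.145 267 [[0.5204, -0.2556], [0.5287, -0.2507], [0.5352, -0.2493]]
{'time': 3.4, 'q': array([-4.95835654e-01,  1.46175102e-01,  1.87841369e+00, -2.83633551e-05,
        1.11718859e+00, -4.93702580e-01]), 'joint_vel': array([ 8.04703787e-06, -1.97428401e-04, -9.46981253e-04, -1.09431621e-03,
       -1.26731004e-04,  1.57870548e-03]), 'joint_torque': array([-2.11461884e-05, -4.27989113e+01, -3.45532215e+01, -9.81243238e-05,
        2.43725292e-03,  5.01195382e-05]), 'tool_pos': array([ 0.52444607, -0.2553784 ,  0.1363722 ]), 'tcp_rot': array([-2.22367556e+00, -2.21896493e+00,  1.21507914e-04]), 'wrist_force': array([ 0.06363964, -0.22900264,  1.00202551]), 'torque': array([-0.0435287 ,  0.0092742 , -0.05408131]), 'grip_force': 0.0, 'width': 0.002314381409696174}
```

```bash
python3 - <<'E'
from h import *
a=cam('wrist')[0][150:350,180:380]; b=cam('scene')[0][90:190,300:400]
cv2.imwrite('pics/d.png',cv2.resize(np.hstack([cv2.resize(a,(400,400)),cv2.resize(b,(400,400))]),(800,400)))
E
```

```text
(no output)
```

View pics/d.png

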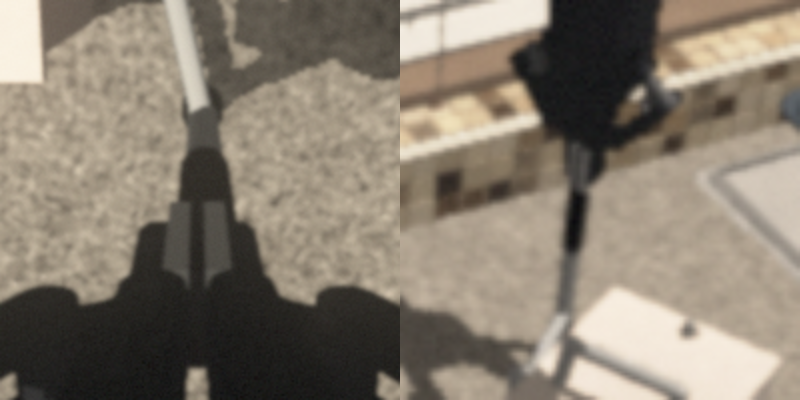

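The wrist crop shows the fingers shut with the sleeve just beyond the tips (left half, ~(205,175)), so the post isn't pinched. I'll push it from the front instead.

{"name": "carry_out", "arguments": {
  "series": "0 0 0.04 0;0 0 0.02 0;-0.032 0 0 0;0 0 -0.04 0;0 0 -0.025 0;0 0 0 0;0.01 0 0 0;0.008 0 0 0;0 0 0 0"
}}

```text
time: 4.62
tool_pos: [0.5123, -0.2559, 0.1328]
tcp_rot: [2.221, 2.218, 0.001]
wrist_force: [0.7, -0.2, -0.4]
width: 0.0
grip_force: 0.0
```

```bash
python3 - <<'E'
from h import *
from fit import *
for n in ('scene','top','wrist'):
    c=cam(n); P=cloud(*c[1:]).reshape(-1,3)
    for z in (.08,.1,.115,.13,.145):
        g=box(P,(.48,.56),(-.3,-.22),(z-.008,z+.008)); 
        if len(g)>3: print(n,z,len(g),np.percentile(g[:,:2],[2,50,98],axis=0).round(4).tolist())
print(bot.read_state()['wrist_force'])
E
```

```text
scene 0.08 21 [[0.5204, -0.2577], [0.5243, -0.25], [0.5335, -0.2465]]
scene 0.1 17 [[0.5179, -0.2551], [0.5232, -0.251], [0.5291, -0.2464]]
scene 0.115 27 [[0.5182, -0.2565], [0.5223, -0.249], [0.5323, -0.2444]]
scene 0.13 26 [[0.518, -0.2566], [0.5238, -0.2496], [0.5336, -0.245]]
scene 0.145 31 [[0.5183, -0.2597], [0.5248, -0.2499], [0.5314, -0.2446]]
top 0.08 5 [[0.5189, -0.2559], [0.5218, -0.2498], [0.5303, -0.2492]]
top 0.1 5 [[0.5185, -0.2534], [0.5267, -0.2493], [0.5321, -0.2473]]
top 0.115 5 [[0.5208, -0.2496], [0.5259, -0.2481], [0.5313, -0.2468]]
top 0.13 6 [[0.5204, -0.2496], [0.5256, -0.2484], [0.5312, -0.2467]]
wrist 0.08 107 [[0.5206, -0.2559], [0.5262, -0.252], [0.5332, -0.2509]]
wrist 0.1 100 [[0.5191, -0.2579], [0.5254, -0.2515], [0.533, -0.2496]]
wrist 0.115 206 [[0.5191, -0.2579], [0.5254, -0.2507], [0.5347, -0.2495]]
wrist 0.13 255 [[0.5191, -0.2562], [0.5255, -0.2508], [0.5345, -0.2494]]
wrist 0.145 691 [[0.5199, -0.2636], [0.5286, -0.2529], [0.5348, -0.2494]]
[ 0.22990135  0.75464526 -0.67023962]
```

```bash
python3 - <<'E'
from h import *
from fit import *
c0=eyes.get_calibration('wrist'); print(np.round(c0['T_tool_cam'],3).tolist())
for n in ('scene','wrist'):
    c=cam(n); P=cloud(*c[1:]).reshape(-1,3)
    for z in (.1,.11,.12,.13,.14,.15,.16,.17,.18,.19,.2):
        g=box(P,(.42,.60),(-.35,-.2),(z-.005,z+.005)); g=g[(g[:,0]<.48)|(g[:,0]>.0)]
        if len(g)>3: print(n,z,len(g),np.percentile(g[:,:2],[1,25,50,75,99],axis=0).round(3).tolist())
cv2.imwrite('pics/e.png',np.hstack([cv2.resize(cam('wrist')[0][120:330,150:430],(400,300)),cv2.resize(cam('scene')[0][80:180,290:423],(400,300))]))
E
```

```text
[[0.0, -0.962, -0.272, 0.069], [1.0, 0.001, -0.001, 0.0], [0.001, -0.272, 0.962, -0.167], [0.0, 0.0, 0.0, 1.0]]
scene 0.1 9 [[0.519, -0.253], [0.521, -0.25], [0.523, -0.25], [0.526, -0.248], [0.529, -0.243]]
scene 0.11 121 [[0.421, -0.253], [0.435, -0.22], [0.45, -0.212], [0.467, -0.205], [0.528, -0.2]]
scene 0.12 17 [[0.518, -0.257], [0.521, -0.254], [0.524, -0.249], [0.527, -0.248], [0.532, -0.245]]
scene 0.13 15 [[0.516, -0.257], [0.52, -0.251], [0.522, -0.25], [0.527, -0.247], [0.533, -0.246]]
scene 0.14 16 [[0.519, -0.256], [0.52, -0.251], [0.523, -0.247], [0.526, -0.247], [0.531, -0.245]]
scene 0.15 20 [[0.518, -0.261], [0.523, -0.254], [0.526, -0.25], [0.53, -0.249], [0.533, -0.246]]
scene 0.16 11 [[0.503, -0.247], [0.505, -0.244], [0.509, -0.244], [0.512, -0.242], [0.517, -0.24]]
scene 0.17 32 [[0.497, -0.262], [0.5, -0.249], [0.505, -0.244], [0.514, -0.243], [0.523, -0.241]]
scene 0.18 33 [[0.496, -0.26], [0.498, -0.248], [0.505, -0.246], [0.514, -0.244], [0.524, -0.241]]
scene 0.19 31 [[0.496, -0.254], [0.501, -0.246], [0.506, -0.244], [0.513, -0.243], [0.522, -0.237]]
scen
[... 491 characters left out ...]
ist 0.14 189 [[0.519, -0.257], [0.522, -0.252], [0.526, -0.251], [0.529, -0.25], [0.535, -0.249]]
wrist 0.15 576 [[0.52, -0.265], [0.526, -0.258], [0.529, -0.254], [0.531, -0.252], [0.535, -0.25]]
wrist 0.16 141 [[0.499, -0.249], [0.506, -0.245], [0.511, -0.245], [0.515, -0.244], [0.523, -0.244]]
wrist 0.17 517 [[0.498, -0.249], [0.503, -0.248], [0.511, -0.248], [0.517, -0.244], [0.524, -0.244]]
wrist 0.18 663 [[0.497, -0.249], [0.504, -0.248], [0.511, -0.248], [0.518, -0.244], [0.524, -0.244]]
wrist 0.19 890 [[0.498, -0.266], [0.509, -0.254], [0.511, -0.246], [0.512, -0.244], [0.523, -0.244]]
wrist 0.2 1656 [[0.481, -0.264], [0.503, -0.249], [0.512, -0.244], [0.519, -0.243], [0.54, -0.241]]
```

View pics/e.png

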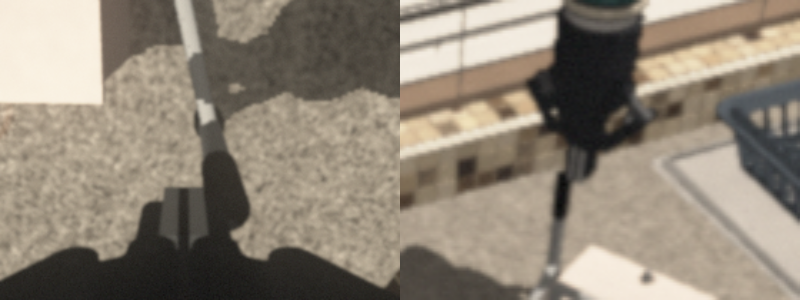

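Finger tips are really at z≈.156 while the TCP reads .133: tips are 23 mm above the reported TCP, about 37 mm higher than stated. I'll use this measured offset.

{"name": "carry_out", "arguments": {
  "series": "0.014 -0.001 0.01 0;0 0 0 0;0 0 0 0;0 0 0 0;0 0 0 0;0 0 -0.025 0;0 0 -0.025 0;0 0 0 0",
  "jaw": 1
}}

```text
time: 5.98
tool_pos: [0.5223, -0.2553, 0.089]
tcp_rot: [-2.22, -2.215, 0.002]
wrist_force: [-0.6, -0.5, 0.2]
width: 1.002
grip_force: 0.0
```

{"name": "carry_out", "arguments": {
  "series": "0 0 0 0;0 0 0 0;0 0 0 0;0 0 0 0;0 0 0 0;0 0 0 0",
  "jaw": -1,
  "grip_force": 20
}}

```text
time: 6.72
tool_pos: [0.525, -0.2567, 0.0922]
tcp_rot: [2.223, 2.218, 0.0]
wrist_force: [0.3, 0.3, 4.1]
width: 0.154
grip_force: 21.5
```

{"name": "carry_out", "arguments": {
  "series": "0.011 0.003 0 5.7;0.0107 0.004 0 5.7;0.0102 0.005 0 5.7;0.0097 0.006 0 5.7;0.009 0.007 0 5.7;0.0083 0.0078 0 5.7;0.0075 0.0086 0 5.7;0.0066 0.0093 0 5.7;0.0057 0.01 0 5.7;0.0046 0.0104 0 5.7;0.003 0.008 0 4;0 0 0 0;0 0 0 0"
}}

```text
time: 8.35
tool_pos: [0.6113, -0.1776, 0.0922]
tcp_rot: [0.791, 3.039, -0.0]
wrist_force: [0.1, -0.2, 4.6]
width: 0.154
grip_force: 21.8
```

{"name": "carry_out", "arguments": {
  "series": "0.001 0.003 0 1.5;0.001 0.003 0 1.5;0.0003 0.002 0 1;0 0 0 0;0 0 0 0"
}}

```text
time: 8.98
tool_pos: [0.611, -0.1774, 0.0921]
tcp_rot: [-0.685, -3.066, 0.018]
wrist_force: [-7.2, -22.4, 5.4]
width: 0.152
grip_force: 23.4
```

{"name": "carry_out", "arguments": {
  "series": "0 -0.004 0 0;0 0 0 0;0 0 0 0;0 0 0.06 0;0 0 0.06 -10;-0.02 0.005 0 -10.5;-0.02 0.005 0 -10.5;-0.02 0.005 0 -10.5;-0.02 0.005 0 -10.5;-0.02 0.005 0 -10.5;-0.02 0.005 0 -10.5;-0.02 0.005 0 -10.5;-0.02 0.005 0 -10.5;-0.02 0.005 0 -10.5;-0.01 0.005 0 -10.5;-0.01 0.005 0 -10.5;-0.01 0.005 0 -10.5;0 0 0 -10.5;0 0 0 -10.5;0 0 0 0",
  "jaw": 1
}}

```text
time: 11.48
tool_pos: [0.4031, -0.1126, 0.2113]
tcp_rot: [-3.141, 0.054, 0.0]
wrist_force: [0.3, -0.4, 0.0]
width: 1.001
grip_force: 0.0
```

```bash
python3 - <<'E'
from h import *
from fit import *
s=bot.read_state(); r=R.from_rotvec(s['tcp_rot']).as_matrix()[:,1]; print('jaw',np.degrees(np.arctan2(r[1],r[0])))
for n in('wrist','top'):
    Q=cloud(*cam(n)[1:]).reshape(-1,3)
    g=box(Q,(.3,.51),(-.2,-.05),(.14,.156)); print(n,np.percentile(g,[2,50,98],axis=0).round(4).tolist())
    q=g[:,:2]*1000; q=q[::max(1,len(q)//500)]; rect(np.c_[q/1000,q[:,0]],'handle')
    c=box(Q,(.32,.49),(-.245,.05),(.102,.119)); c=c[::max(1,len(c)//3000)];  rect(c,'cover')
Q=cloud(*cam('top')[1:]).reshape(-1,3)
rect(box(Q,(.56,.68),(-.3,-.1),(.14,.165)),'post')
print(s['q'].round(2))
E
```

```text
jaw -91.96293850785669
wrist [[0.3698, -0.1202, 0.1462], [0.4164, -0.1143, 0.151], [0.4554, -0.1084, 0.1529]]
handle 578 [ 411.8 -114. ] [11.7 91.9] 88.47
cover 3012 [ 411.1 -114.5] [221.5 131.2] 88.97
top [[0.438, -0.1136, 0.1443], [0.4481, -0.1088, 0.1502], [0.4555, -0.1059, 0.1556]]
handle 13 [ 448.1 -109. ] [ 7.  12.1] 67.41
cover 1895 [ 409.8 -111.1] [222.6 130.5] 89.85
post 30 [ 611.1 -174.9] [14.7 13.8] 77.03
[-0.33 -0.24  2.11  0.    1.28  1.27]
```

{"name": "carry_out", "arguments": {
  "series": "0.008 0 -0.037 1;0 0 -0.04 0;0 0 -0.03 0;0 0 0 0"
}}

```text
time: 12.12
tool_pos: [0.4085, -0.1124, 0.1019]
tcp_rot: [-3.139, 0.028, 0.009]
wrist_force: [1.2, 0.5, -0.5]
width: 0.997
grip_force: 0.0
```

{"name": "carry_out", "arguments": {
  "series": "0 0 0 0;0 0 0 0;0 0 0 0;0 0 0 0;0 0 0 0;0 0 0 0",
  "jaw": -1,
  "grip_force": 60
}}

```text
time: 12.88
tool_pos: [0.4116, -0.1135, 0.1053]
tcp_rot: [3.141, -0.031, 0.002]
wrist_force: [-0.9, 0.9, 5.9]
width: 0.112
grip_force: 58.6
```

{"name": "carry_out", "arguments": {
  "series": "0 0 0.015 0;0 0 0.03 0;0 0 0.03 0;0 0 0 0"
}}

```text
time: 13.38
tool_pos: [0.413, -0.1139, 0.182]
tcp_rot: [3.14, -0.031, 0.008]
wrist_force: [0.4, 0.2, -2.7]
width: 0.112
grip_force: 58.7
```

{"name": "carry_out", "arguments": {
  "series": "0 -0.02 0.01 9;0.01 -0.03 0 9;0.015 -0.035 0 9;0.02 -0.04 0 9.5;0.02 -0.04 0 9.5;0.02 -0.04 0 9.5;0.012 -0.036 0 9.5;0 0 -0.06 0;0 0 -0.06 0;0 0 -0.04 0;0 0 -0.02 0;0 0 0 0"
}}

```text
time: 14.88
tool_pos: [0.5064, -0.353, 0.0071]
tcp_rot: [-2.662, -1.66, 0.003]
wrist_force: [-0.2, -0.8, -2.5]
width: 0.111
grip_force: 58.8
```

{"name": "carry_out", "arguments": {
  "series": "0 0 -0.003 0;0 0 -0.002 0;0 0 -0.002 0;0 0 0 0"
}}

```text
time: 15.38
tool_pos: [0.5083, -0.3544, 0.003]
tcp_rot: [2.665, 1.662, 0.0]
wrist_force: [0.4, 0.9, -3.0]
width: 0.116
grip_force: 58.9
```

{"name": "carry_out", "arguments": {
  "series": "0 0 -0.002 0;0 0 -0.002 0;0 0 0 0;0 0 0 0"
}}

```text
time: 15.88
tool_pos: [0.5085, -0.3546, 0.0014]
tcp_rot: [2.665, 1.662, 0.0]
wrist_force: [-5.7, 3.3, 13.9]
width: 0.117
grip_force: 60.6
```

{"name": "carry_out", "arguments": {
  "series": "0 0 0 0;0 0 0 0;0 0 0 0;0 0 0 0;0 0 0.06 0;0 0 0.06 0;0 0 0.06 0;0 0.03 0.02 -7.9;0 0.05 0 -7.9;0 0.05 0 -7.9;-0.01 0.055 0 -7.9;-0.01 0.06 0 -7.9;-0.01 0.06 0 -7.9;-0.01 0.06 0 -7.9;-0.02 0.06 0 -7.9;-0.02 0.06 0 0;-0.02 0.06 0 0;-0.002 0.06 0 0;0 0.06 0 0;0 0 0 0",
  "jaw": 1
}}

```text
time: 18.38
tool_pos: [0.4062, 0.3122, 0.1984]
tcp_rot: [-3.141, -0.027, 0.0]
wrist_force: [0.8, -1.2, 0.3]
width: 0.997
grip_force: 0.0
```

```bash
cat > st.py <<'E'
from h import *
from fit import *
def jaw():
    s=bot.read_state(); r=R.from_rotvec(s['tcp_rot']).as_matrix()[:,1]; print('tcp',s['tool_pos'].round(4),'jaw',np.degrees(np.arctan2(r[1],r[0])).round(2))
E
python3 - <<'E'
from st import *
jaw()
c=cam('wrist'); Q=cloud(*c[1:]).reshape(-1,3)
for i in (2,3):
    y=.14+.05*i
    g=box(Q,(.33,.47),(y-.022,y+.022),(.098,.12)); rect(g[::max(1,len(g)//1000)],'b%d'%i); print(np.percentile(g,[1,50,99],axis=0).round(4).tolist())
T=cloud(*cam('top')[1:]).reshape(-1,3)
g=box(T,(.38,.7),(-.55,-.22),(.004,.014)); 
g=box(T,(.38,.64),(-.50,-.22),(.035,.06)); print('cover handle',np.percentile(g,[5,50,95],axis=0).round(3).tolist())
E
```

```text
tcp [0.4062 0.3122 0.1984] jaw -89.02
b2 1604 [401.3 234. ] [109.   12.2] 0.64
[[0.3485, 0.2282, 0.0983], [0.4061, 0.2351, 0.1036], [0.455, 0.2398, 0.1059]]
b3 1541 [407.9 283.9] [108.9  11.7] 0.59
[[0.3554, 0.2781, 0.0983], [0.4126, 0.2842, 0.1037], [0.4615, 0.2896, 0.1059]]
cover handle [[0.487, -0.392, 0.038], [0.508, -0.353, 0.046], [0.529, -0.314, 0.052]]
```

{"name": "carry_out", "arguments": {
  "series": "0.001 0.001 -0.05 0;0 0 -0.05 0;0 0 -0.03 0;0 0 -0.015 0;0 0 0 0"
}}

```text
time: 19.1
tool_pos: [0.4075, 0.3082, 0.0529]
tcp_rot: [3.14, 0.016, -0.002]
wrist_force: [-0.1, -0.8, 0.4]
width: 1.0
grip_force: 0.0
```

{"name": "carry_out", "arguments": {
  "series": "0 0 0 0;0 0 0 0;0 0 0 0;0 0 0 0;0 0 0 0;0 0 0 0",
  "jaw": -1,
  "grip_force": 50
}}

```text
time: 19.85
tool_pos: [0.4081, 0.3102, 0.0545]
tcp_rot: [-3.14, -0.019, -0.001]
wrist_force: [-1.8, -1.9, 5.8]
width: 0.109
grip_force: 48.5
```

{"name": "carry_out", "arguments": {
  "series": "0 0 0.01 0;0 0 0.03 0;0 0 0.05 0;0 0 0.05 0;0 0 0 0"
}}

```text
time: 20.48
tool_pos: [0.4108, 0.3116, 0.1993]
tcp_rot: [-3.136, -0.019, -0.013]
wrist_force: [1.0, 0.3, -0.8]
width: 0.109
grip_force: 52.2
```

```bash
python3 - <<'E'
from st import *
jaw(); im=[]
for n in('wrist','scene'):
    c=cam(n); Q=cloud(*c[1:]).reshape(-1,3)
    g=box(Q,(.3,.5),(.26,.38),(.13,.215))
    for z in (.14,.16,.18,.2):
        k=box(g,(.3,.5),(.26,.38),(z-.006,z+.006))
        if len(k)>5: print(n,z,len(k),np.percentile(k,[2,50,98],axis=0).round(4).tolist())
    im.append(cv2.resize(c[0] if n=='wrist' else c[0][180:390,180:460],(400,300)))
cv2.imwrite('pics/f.png',np.hstack(im))
E
```

```text
tcp [0.4108 0.3116 0.1993] jaw -89.31
wrist 0.18 23 [[0.4629, 0.3091, 0.1754], [0.4649, 0.3131, 0.1791], [0.4651, 0.3175, 0.1852]]
wrist 0.2 32 [[0.4629, 0.3084, 0.1945], [0.4648, 0.3129, 0.2002], [0.465, 0.3169, 0.2057]]
scene 0.16 15 [[0.3562, 0.3165, 0.1623], [0.4057, 0.3175, 0.1639], [0.4517, 0.3187, 0.1658]]
scene 0.18 157 [[0.3534, 0.3149, 0.1741], [0.4013, 0.3183, 0.1799], [0.458, 0.3199, 0.1855]]
scene 0.2 171 [[0.3533, 0.3151, 0.1943], [0.4033, 0.3181, 0.1998], [0.4584, 0.3196, 0.2057]]
```

View pics/f.png

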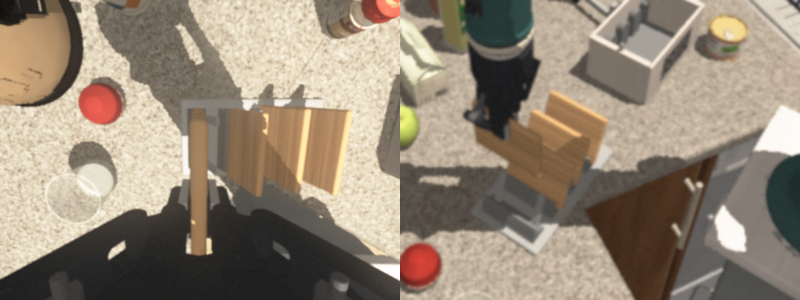

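The board hangs upright in the grip (left half, x≈198) and the other three are still in place; the housing is open with ribs showing.

{"name": "carry_out", "arguments": {
  "series": "0 -0.03 0 -0.4;0 -0.05 0 -0.6;0 -0.06 0 -0.7;0 -0.06 0 0;0 -0.06 0 0;0 -0.05 0 0;0.002 -0.03 -0.01 0;0 -0.016 0 0;0 0 0 0;0 0 0 0"
}}

```text
time: 21.82
tool_pos: [0.4089, -0.0458, 0.1823]
tcp_rot: [-3.141, 0.028, 0.004]
wrist_force: [0.3, -0.5, -0.8]
width: 0.105
grip_force: 52.0
```

```bash
python3 - <<'E'
from st import *
jaw()
for n in('wrist','top','scene'):
    c=cam(n); Q=cloud(*c[1:]).reshape(-1,3); np.save(n+'1.npy',Q)
    g=box(Q,(.33,.49),(-.235,.01),(.097,.112)); g=g[::max(1,len(g)//2500)]
    if len(g)>5: rect(g,n+' rim')
    g=box(Q,(.33,.49),(-.235,.01),(.05,.078)); 
    # ribs: front/back
    for nm,a,b in(('front',.355,.37),('back',.447,.462)):
        k=box(g,(a,b),(-.235,.01),(.055,.078)); print(n,nm,np.histogram(k[:,1],np.arange(-.22,.0,.006))[0])
    g=box(Q,(.395,.425),(-.235,.01),(.112,.126)); print('pins',np.round(g[:12],3).tolist())
    k=box(Q,(.3,.5),(-.08,-.01),(.16,.21)); print('board',np.percentile(k,[2,50,98],axis=0).round(4).tolist() if len(k)>5 else None)
    if n=='wrist': cv2.imwrite('pics/g.png',c[0])
E
```

```text
tcp [ 0.4089 -0.0458  0.1823] jaw -91.03
wrist rim 2569 [ 411.1 -114.2] [207.8 128.6] 88.98
wrist front [  0   0 192  68  85   0   0   3  61  83  99 108  68   0   0  24  82  97
  99 108  17   0   0  62  99  81  72   6   0   0   0  52  74  29   0   0]
wrist back [  0   2 253  71  60   0   0   5  42  60  66  82  25   0   0  25  47  51
  61  59   0   0   7  44  41  48  49  19   0   0  23  42  60   0   0   0]
pins [[0.417, -0.016, 0.114], [0.417, -0.017, 0.114], [0.413, -0.212, 0.112], [0.413, -0.212, 0.113], [0.416, -0.014, 0.114], [0.416, -0.015, 0.116], [0.416, -0.016, 0.116], [0.417, -0.017, 0.117], [0.416, -0.017, 0.116], [0.416, -0.018, 0.114], [0.416, -0.019, 0.113], [0.412, -0.209, 0.113]]
board [[0.4605, -0.0506, 0.1605], [0.4629, -0.0461, 0.1906], [0.4632, -0.0418, 0.2091]]
top rim 370 [ 410.1 -111.3] [208.3 125.4] 88.61
top front [0 0 4 7 6 3 0 0 0 0 0 0 0 0 0 0 0 0 0 0 0 0 0 0 0 0 0 0 0 0 0 0 0 0 0 0]
top back [0 0 6 8 8 0 0 0 6 6 6 6 6 0 0 0 6 6 7 8 1 0 0 3 6 4 3 0 0 0 0 4 4 0 0 0]
pins [[0.411, -0.21, 0.117], [0.408, -0.207, 0.117], [0.408, -0.21, 0.116], [0.408, -0.213, 0.118], [0.406, -0.207, 0.117], [0.406, -0.21, 0.118]]
board [[0.4456, -0.0405, 0.1691], [0.4546, -0.0386, 0.1858], [0.4614, -0.0382, 0.199]]
scene rim 563 [ 409.4 -109.9] [209.3 129.2] 88.89
scene front [ 0  0 11  4  0  0  0  0  0  1  3  1  1  0  0  0  0  1  1  3  0  0  0  0
  1  2  2  1  1  0  0  0  0  0  0 37]
scene back [ 0  0  0  0  0  0  0  0  0  0  0  0  0  0  0  0  4  5 10  8  5  0  0  0
  4 11  6  3  0  0  0  0  0  0  4 25]
pins [[0.41, -0.21, 0.118], [0.408, -0.213, 0.117], [0.412, -0.211, 0.113], [0.408, -0.207, 0.117], [0.405, -0.206, 0.12], [0.409, -0.205, 0.115], [0.408, -0.208, 0.113], [0.406, -0.21, 0.113], [0.414, -0.015, 0.118], [0.414, -0.011, 0.118], [0.411, -0.012, 0.119], [0.41, -0.013, 0.118]]
board [[0.354, -0.0414, 0.1607], [0.4036, -0.0379, 0.1845], [0.4601, -0.035, 0.2085]]
```

View pics/g.png

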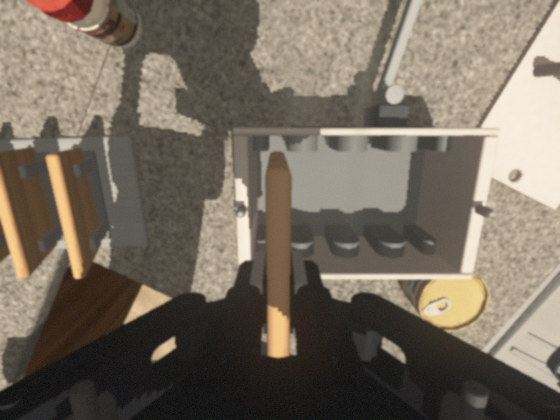

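The wrist view shows the board above the housing's left slot (col ~278), with the ribs and floor clearly visible. The fit is a few mm off in x, which I'll correct on the way down.

{"name": "carry_out", "arguments": {
  "series": "0.0045 0.0005 0 0;0 0 -0.03 0;0 0 -0.03 0;0 0 -0.03 0;0 0 -0.02 0;0 0 -0.015 0;0 0 0 0;0 0 0 0"
}}

```text
time: 22.98
tool_pos: [0.4152, -0.046, 0.0593]
tcp_rot: [3.141, -0.028, 0.002]
wrist_force: [-0.7, -0.1, -0.8]
width: 0.103
grip_force: 52.0
```

{"name": "carry_out", "arguments": {
  "series": "-0.001 0 -0.006 0;0 0 -0.004 0;0 0 -0.003 0;0 0 -0.003 0;0 0 -0.002 0;0 0 0 0;0 0 0 0"
}}

```text
time: 23.85
tool_pos: [0.4165, -0.0467, 0.0495]
tcp_rot: [3.141, -0.026, 0.005]
wrist_force: [-26.9, -1.6, 66.8]
width: 0.108
grip_force: 80.1
```

{"name": "carry_out", "arguments": {
  "series": "0 0 0.003 0;0 0 0.003 0;0 0 0 0"
}}

```text
time: 24.22
tool_pos: [0.4165, -0.0469, 0.0506]
tcp_rot: [3.14, -0.028, 0.009]
wrist_force: [-6.5, -1.9, 22.1]
width: 0.108
grip_force: 64.8
```

```bash
python3 - <<'E'
from st import *
jaw(); s=bot.read_state(); print(s['wrist_force'],s['torque'],s['width'],s['grip_force'])
for n in('wrist','scene'):
    c=cam(n); Q=cloud(*c[1:]).reshape(-1,3)
    k=box(Q,(.34,.48),(-.056,-.036),(.075,.125))
    for x in (.36,.375,.445,.46,.467):
        kk=k[abs(k[:,0]-x)<.004]
        if len(kk)>3: print(n,x,np.percentile(kk,[2,50,98],axis=0).round(4).tolist())
    if n=='wrist': im=c[0]
    else: im2=c[0]
cv2.imwrite('pics/i.png',np.hstack([cv2.resize(im,(400,300)),cv2.resize(im2[130:250,290:450],(400,300))]))
E
```

```text
tcp [ 0.4165 -0.0469  0.0506] jaw -91.01
[-6.45734697 -1.90567234 22.10242109] [0.37489219 0.82552639 0.20343984] 0.10786486020536684 64.75668107508682
wrist 0.445 [[0.4412, -0.0523, 0.1038], [0.4451, -0.0473, 0.1068], [0.4488, -0.0425, 0.1082]]
wrist 0.46 [[0.4562, -0.0524, 0.1045], [0.46, -0.0475, 0.1068], [0.4638, -0.043, 0.1082]]
wrist 0.467 [[0.4633, -0.0524, 0.0922], [0.4673, -0.0476, 0.1065], [0.4704, -0.0431, 0.1081]]
scene 0.36 [[0.36, -0.0448, 0.08], [0.3617, -0.0409, 0.0935], [0.3639, -0.0369, 0.1079]]
scene 0.375 [[0.3712, -0.0467, 0.0817], [0.3749, -0.0391, 0.0996], [0.3785, -0.0373, 0.1081]]
scene 0.445 [[0.4417, -0.0407, 0.0816], [0.4459, -0.0389, 0.0849], [0.4488, -0.0377, 0.0912]]
scene 0.46 [[0.4564, -0.0485, 0.0814], [0.461, -0.0407, 0.0935], [0.4638, -0.0386, 0.1059]]
scene 0.467 [[0.4637, -0.047, 0.0816], [0.4665, -0.041, 0.092], [0.4705, -0.0379, 0.1078]]
```

View pics/i.png

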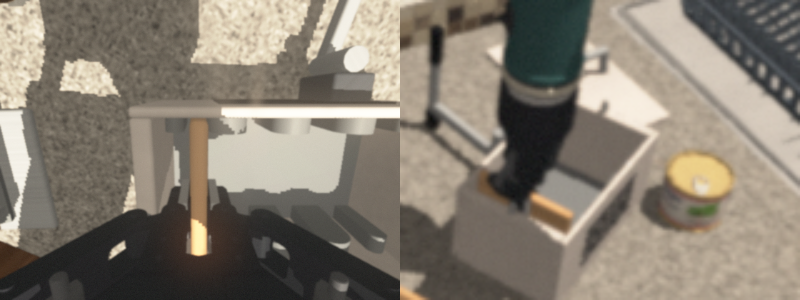

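{"name": "carry_out", "arguments": {
  "series": "0 0 0.012 0;-0.004 0.001 0 0;0 0 0 0;0 0 0 0;0 0 0 0"
}}

```text
time: 24.95
tool_pos: [0.4091, -0.0448, 0.0581]
tcp_rot: [-3.141, 0.028, 0.001]
wrist_force: [1.3, 0.0, -1.4]
width: 0.108
grip_force: 55.6
```

{"name": "carry_out", "arguments": {
  "series": "0.004 0 0 0;0 0 -0.003 0;0 0 0 0;0 0 0 0"
}}

```text
time: 25.45
tool_pos: [0.413, -0.0449, 0.0552]
tcp_rot: [-3.141, 0.028, 0.001]
wrist_force: [0.1, 0.1, -1.4]
width: 0.109
grip_force: 55.5
```

{"name": "carry_out", "arguments": {
  "series": "0 0 0 0;0 0 0 0;0 0 0 0;0 0 0 0",
  "jaw": -0.62
}}

```text
time: 25.95
tool_pos: [0.4134, -0.0449, 0.0556]
tcp_rot: [3.141, -0.028, 0.0]
wrist_force: [-0.4, 0.2, 0.5]
width: 0.189
grip_force: 0.0
```

```bash
cat >> st.py <<'E'
def btop(y,ns=('wrist','scene')):
    for n in ns:
        Q=cloud(*cam(n)[1:]).reshape(-1,3)
        k=box(Q,(.34,.48),(y-.012,y+.012),(.08,.125))
        for x in (.362,.375,.385,.44,.45,.46):
            kk=k[abs(k[:,0]-x)<.004]
            if len(kk)>5: print(n,x,len(kk),'y',np.percentile(kk[:,1],[5,50,95]).round(4),'ztop',np.percentile(kk[:,2],97).round(4))
E
python3 - <<'E'
from st import *
jaw(); btop(-.046)
E
```

```text
tcp [ 0.4134 -0.0449  0.0556] jaw -91.03
wrist 0.375 160 y [-0.0516 -0.0469 -0.0427] ztop 0.0987
wrist 0.385 287 y [-0.0521 -0.0477 -0.0433] ztop 0.0989
wrist 0.44 407 y [-0.0527 -0.0483 -0.044 ] ztop 0.0989
wrist 0.45 435 y [-0.0532 -0.0488 -0.0442] ztop 0.0989
wrist 0.46 464 y [-0.0532 -0.0488 -0.0444] ztop 0.099
scene 0.362 21 y [-0.0466 -0.0408 -0.0389] ztop 0.0988
scene 0.375 22 y [-0.0448 -0.0413 -0.0375] ztop 0.0998
scene 0.385 21 y [-0.0473 -0.041  -0.039 ] ztop 0.1003
scene 0.45 9 y [-0.0435 -0.0421 -0.0392] ztop 0.0907
scene 0.46 17 y [-0.0463 -0.0416 -0.0396] ztop 0.0971
```

{"name": "carry_out", "arguments": {
  "series": "0 0 0.02 0;0 0 0.06 0;0 0 0.06 0;0 0.04 0 0;0 0.05 0 0"
}}

```text
time: 26.68
tool_pos: [0.4143, 0.0455, 0.1971]
tcp_rot: [-3.141, 0.033, -0.006]
wrist_force: [1.1, 0.0, -1.4]
width: 0.19
grip_force: 0.0
```

{"name": "carry_out", "arguments": {
  "series": "0 0.06 0 1;0 0.06 0 1;-0.006 0.055 0 0;-0.006 0.04 0 0;0 0 0 0;0 0 0 0",
  "jaw": 1
}}

```text
time: 27.42
tool_pos: [0.4011, 0.2596, 0.1952]
tcp_rot: [3.141, 0.028, -0.001]
wrist_force: [0.7, 0.8, 0.5]
width: 1.001
grip_force: 0.0
```

```bash
cat >> st.py <<'E'
def lean(i):
    Q=cloud(*cam('wrist')[1:]).reshape(-1,3)
    y=.135+.05*i
    g=box(Q,(.33,.47),(y-.02,y+.02),(.098,.12)); rect(g[::max(1,len(g)//1000)],'b%d'%i)
E
python3 - <<'E'
from st import *
jaw(); lean(2); lean(1); btop(-.046,('top',))
E
```

```text
tcp [0.4011 0.2596 0.1952] jaw -88.98
b2 1574 [400.9 234. ] [109.7  12. ] 0.81
b1 1696 [407.  184.1] [109.2  12.7] 0.63
top 0.362 10 y [-0.049  -0.0444 -0.0405] ztop 0.1049
top 0.375 12 y [-0.0492 -0.0448 -0.0407] ztop 0.1017
top 0.385 12 y [-0.0495 -0.0452 -0.041 ] ztop 0.0991
top 0.44 12 y [-0.0509 -0.0465 -0.0424] ztop 0.1018
top 0.45 8 y [-0.0515 -0.0469 -0.0427] ztop 0.102
top 0.46 12 y [-0.0517 -0.0472 -0.0428] ztop 0.1011
```

{"name": "carry_out", "arguments": {
  "series": "0 0 -0.05 0;0 0 -0.05 0;0 0 -0.03 0;0 0 -0.01 0;0 0 0 0"
}}

```text
time: 28.2
tool_pos: [0.4015, 0.2595, 0.0556]
tcp_rot: [3.141, 0.025, -0.001]
wrist_force: [0.8, -0.3, -0.1]
width: 0.999
grip_force: 0.0
```

{"name": "carry_out", "arguments": {
  "series": "0 0 0 0;0 0 0 0;0 0 0 0;0 0 0 0;0 0 0 0;0 0 0 0",
  "jaw": -1,
  "grip_force": 50
}}

```text
time: 28.95
tool_pos: [0.4017, 0.2602, 0.0564]
tcp_rot: [-3.141, -0.026, -0.001]
wrist_force: [-1.4, -3.9, 6.0]
width: 0.11
grip_force: 48.6
```

{"name": "carry_out", "arguments": {
  "series": "0 0 0.01 0;0 0 0.03 0;0 0 0.05 0;0 0 0.05 0;0 -0.04 0 -1;0 -0.06 0 -1;0 -0.06 0 0;0.006 -0.06 0 0;0.006 -0.06 0 0;0 -0.06 0 0;0 -0.01 -0.01 0;0 0 0 0;0 0 0 0"
}}

```text
time: 30.58
tool_pos: [0.4131, -0.0885, 0.1853]
tcp_rot: [-3.141, 0.026, 0.001]
wrist_force: [0.4, -0.2, -1.2]
width: 0.105
grip_force: 52.0
```

```bash
cat >> st.py <<'E'
def held(y):
    jaw(); s=bot.read_state(); t=s['tool_pos']; Q=cloud(*cam('wrist')[1:]).reshape(-1,3)
    for z in (.165,.18,.195):
        k=box(Q,(.44,.48),(t[1]-.02,t[1]+.02),(z-.008,z+.008))
        if len(k)>5: print('held z',z,np.percentile(k,[2,50,98],axis=0).round(4).tolist())
    Q=cloud(*cam('scene')[1:]).reshape(-1,3); k=box(Q,(.33,.49),(t[1]-.02,t[1]+.02),(.13,.22)); print('scene',np.percentile(k,[2,50,98],axis=0).round(4).tolist())
E
python3 - <<'E'
from st import *
held(0)
E
```

```text
tcp [ 0.4131 -0.0885  0.1853] jaw -90.94
held z 0.165 [[0.465, -0.0929, 0.1572], [0.4671, -0.089, 0.1654], [0.4673, -0.0842, 0.1726]]
held z 0.18 [[0.4649, -0.0933, 0.1725], [0.4672, -0.0888, 0.18], [0.4673, -0.0846, 0.1873]]
held z 0.195 [[0.4647, -0.0933, 0.1874], [0.4672, -0.0893, 0.1962], [0.4674, -0.0847, 0.2028]]
scene [[0.3577, -0.0846, 0.1526], [0.4065, -0.0808, 0.1856], [0.4637, -0.0767, 0.2185]]
```

{"name": "carry_out", "arguments": {
  "series": "-0.0005 -0.0025 0 0;0 0 -0.03 0;0 0 -0.03 0;0 0 -0.03 0;0 0 -0.02 0;0 0 -0.02 0;0 0 -0.004 0;0 0 0 0;0 0 0 0"
}}

```text
time: 31.8
tool_pos: [0.4138, -0.0926, 0.0525]
tcp_rot: [3.141, -0.028, 0.003]
wrist_force: [0.4, 0.4, -0.1]
width: 0.108
grip_force: 52.0
```

{"name": "carry_out", "arguments": {
  "series": "0 0 -0.002 0;0 0 -0.002 0;0 0 0 0"
}}

```text
time: 32.17
tool_pos: [0.4126, -0.0924, 0.0474]
tcp_rot: [-3.141, 0.028, 0.0]
wrist_force: [-0.2, -0.6, -0.8]
width: 0.106
grip_force: 52.0
```

{"name": "carry_out", "arguments": {
  "series": "0 0 -0.002 0;0 0 0 0;0 0 0 0"
}}

```text
time: 32.55
tool_pos: [0.4128, -0.0924, 0.0454]
tcp_rot: [-3.141, 0.028, 0.0]
wrist_force: [0.0, -0.2, -1.0]
width: 0.108
grip_force: 52.0
```

{"name": "carry_out", "arguments": {
  "series": "0 0 0 0;0 0 0 0;0 0 0 0;0 0 0 0",
  "jaw": -0.62
}}

```text
time: 33.05
tool_pos: [0.4129, -0.0924, 0.0455]
tcp_rot: [3.141, -0.028, 0.0]
wrist_force: [0.6, 0.3, -0.0]
width: 0.191
grip_force: 0.0
```

```bash
python3 - <<'E'
from st import *
jaw(); btop(-.092)
E
```

```text
tcp [ 0.4129 -0.0924  0.0455] jaw -91.03
wrist 0.385 277 y [-0.0978 -0.0932 -0.0887] ztop 0.0988
wrist 0.44 456 y [-0.0985 -0.0944 -0.09  ] ztop 0.0988
wrist 0.45 493 y [-0.0989 -0.0945 -0.0899] ztop 0.0988
wrist 0.46 540 y [-0.099  -0.0944 -0.0901] ztop 0.099
scene 0.362 21 y [-0.0939 -0.0878 -0.0843] ztop 0.0988
scene 0.375 18 y [-0.0927 -0.0879 -0.0862] ztop 0.0986
scene 0.385 22 y [-0.0939 -0.0881 -0.0844] ztop 0.0981
scene 0.45 6 y [-0.0899 -0.0884 -0.0872] ztop 0.0879
scene 0.46 19 y [-0.0936 -0.0888 -0.086 ] ztop 0.0985
```

{"name": "carry_out", "arguments": {
  "series": "0 0 0.02 0;0 0 0.06 0;0 0 0.06 0;0 0.04 0.01 0;0 0.05 0 0"
}}

```text
time: 33.78
tool_pos: [0.4144, -0.0022, 0.1979]
tcp_rot: [3.141, -0.033, 0.008]
wrist_force: [0.3, 0.3, -0.2]
width: 0.19
grip_force: 0.0
```

{"name": "carry_out", "arguments": {
  "series": "0 0.06 0 1;0 0.06 0 1;-0.006 0.055 0 0;0 0.037 0 0;0 0 0 0;0 0 0 0",
  "jaw": 1
}}

```text
time: 34.52
tool_pos: [0.4066, 0.2092, 0.1953]
tcp_rot: [3.141, 0.028, -0.001]
wrist_force: [0.5, 0.0, -0.1]
width: 1.0
grip_force: 0.0
```

```bash
python3 - <<'E'
from st import *
jaw(); lean(1); lean(0)
E
```

```text
tcp [0.4066 0.2092 0.1953] jaw -88.99
b1 1562 [406.9 183.9] [108.7  11.9] 0.89
b0 1654 [405.9 134.2] [109.   12.4] 0.93
```

{"name": "carry_out", "arguments": {
  "series": "0 0 -0.05 0;0 0 -0.05 0;0 0 -0.03 0;0 0 -0.01 0;0 0 0 0"
}}

```text
time: 35.25
tool_pos: [0.4069, 0.2089, 0.0555]
tcp_rot: [3.141, 0.025, -0.001]
wrist_force: [-0.0, 0.2, -0.2]
width: 1.008
grip_force: 0.0
```

{"name": "carry_out", "arguments": {
  "series": "0 0 0 0;0 0 0 0;0 0 0 0;0 0 0 0;0 0 0 0;0 0 0 0",
  "jaw": -1,
  "grip_force": 50
}}

```text
time: 36.0
tool_pos: [0.4072, 0.21, 0.0563]
tcp_rot: [-3.141, -0.026, -0.001]
wrist_force: [-1.5, -1.3, 6.3]
width: 0.109
grip_force: 48.6
```

{"name": "carry_out", "arguments": {
  "series": "0 0 0.01 0;0 0 0.03 0;0 0 0.05 0;0 0 0.05 0;0 -0.04 0 -1;0 -0.06 0 -1;0 -0.06 0 0;0.002 -0.06 0 0;0.002 -0.06 0 0;0 -0.06 0 0;0 -0.006 -0.01 0;0 0 0 0;0 0 0 0;0 0 0 0"
}}

```text
time: 37.75
tool_pos: [0.4111, -0.1351, 0.1857]
tcp_rot: [-3.141, 0.024, -0.0]
wrist_force: [0.3, -0.8, -1.3]
width: 0.111
grip_force: 51.1
```

```bash
python3 - <<'E'
from st import *
held(0)
E
```

```text
tcp [ 0.4111 -0.1351  0.1857] jaw -90.88
held z 0.165 [[0.4641, -0.1394, 0.158], [0.4652, -0.1358, 0.1657], [0.4654, -0.1314, 0.1728]]
held z 0.18 [[0.4631, -0.1393, 0.1724], [0.4652, -0.1353, 0.1803], [0.4654, -0.1309, 0.1871]]
held z 0.195 [[0.4627, -0.1398, 0.1872], [0.4652, -0.1353, 0.1967], [0.4654, -0.1312, 0.2027]]
scene [[0.3558, -0.131, 0.1525], [0.4056, -0.1275, 0.186], [0.4613, -0.1228, 0.2189]]
```

{"name": "carry_out", "arguments": {
  "series": "0.0005 -0.002 0 0;0 0 -0.03 0;0 0 -0.03 0;0 0 -0.03 0;0 0 -0.02 0;0 0 -0.02 0;0 0 -0.004 0;0 0 -0.003 0;0 0 0 0;0 0 0 0"
}}

```text
time: 39.1
tool_pos: [0.412, -0.1387, 0.0493]
tcp_rot: [3.141, -0.028, 0.002]
wrist_force: [-0.2, -0.6, -1.1]
width: 0.108
grip_force: 51.1
```

{"name": "carry_out", "arguments": {
  "series": "0 0 -0.002 0;0 0 -0.001 0;0 0 0 0;0 0 0 0"
}}

```text
time: 39.6
tool_pos: [0.4113, -0.1384, 0.0454]
tcp_rot: [-3.141, 0.028, 0.0]
wrist_force: [0.2, -0.7, -1.2]
width: 0.101
grip_force: 51.1
```

{"name": "carry_out", "arguments": {
  "series": "0 0 0 0;0 0 0 0;0 0 0 0;0 0 0 0",
  "jaw": -0.62
}}

```text
time: 40.1
tool_pos: [0.4113, -0.1384, 0.0455]
tcp_rot: [3.141, -0.028, 0.0]
wrist_force: [0.6, -0.9, 0.2]
width: 0.19
grip_force: 0.0
```

```bash
python3 - <<'E'
from st import *
jaw(); btop(-.137)
E
```

```text
tcp [ 0.4113 -0.1384  0.0455] jaw -91.03
wrist 0.385 318 y [-0.1442 -0.1399 -0.1356] ztop 0.0988
wrist 0.44 462 y [-0.1448 -0.1405 -0.1361] ztop 0.0989
wrist 0.45 516 y [-0.1453 -0.1406 -0.1362] ztop 0.0988
wrist 0.46 545 y [-0.1453 -0.1408 -0.1365] ztop 0.0989
scene 0.362 20 y [-0.1376 -0.1312 -0.129 ] ztop 0.0982
scene 0.375 22 y [-0.1357 -0.1304 -0.1282] ztop 0.0993
scene 0.385 21 y [-0.1375 -0.1316 -0.1294] ztop 0.0978
scene 0.45 16 y [-0.1346 -0.1313 -0.1285] ztop 0.0972
scene 0.46 18 y [-0.1381 -0.1325 -0.1305] ztop 0.0984
```

{"name": "carry_out", "arguments": {
  "series": "0 0 0.02 0;0 0 0.06 0;0 0 0.06 0;0 0.04 0.01 0;0 0.05 0 0"
}}

```text
time: 40.83
tool_pos: [0.4129, -0.0483, 0.1979]
tcp_rot: [3.141, -0.033, 0.008]
wrist_force: [-0.2, 0.8, -0.0]
width: 0.191
grip_force: 0.0
```

{"name": "carry_out", "arguments": {
  "series": "0 0.06 0 1;0 0.06 0 1;-0.005 0.055 0 0;0 0.033 0 0;0 0 0 0;0 0 -0.03 0;0 0 -0.05 0;0 0 -0.05 0;0 0 -0.01 0;0 0 0 0;0 0 0 0",
  "jaw": 1
}}

```text
time: 42.2
tool_pos: [0.4085, 0.16, 0.0577]
tcp_rot: [-3.14, -0.026, -0.006]
wrist_force: [-0.5, -0.3, 0.3]
width: 0.999
grip_force: 0.0
```

{"name": "carry_out", "arguments": {
  "series": "0 0 0 0;0 0 0 0;0 0 0 0;0 0 0 0;0 0 0 0;0 0 0 0",
  "jaw": -1,
  "grip_force": 50
}}

```text
time: 42.95
tool_pos: [0.4065, 0.1599, 0.0561]
tcp_rot: [-3.141, -0.026, -0.0]
wrist_force: [-2.0, -0.9, 5.1]
width: 0.109
grip_force: 48.6
```

{"name": "carry_out", "arguments": {
  "series": "0 0 0.01 0;0 0 0.03 0;0 0 0.05 0;0 0 0.05 0;0 -0.04 0 -1;0 -0.06 0 -1;0 -0.06 0 0;0.002 -0.06 0 0;0.002 -0.06 0 0;0 -0.06 0 0;0 -0.002 -0.01 0;0 0 0 0;0 0 0 0;0 0 0 0"
}}

```text
time: 44.7
tool_pos: [0.4106, -0.1811, 0.1857]
tcp_rot: [3.141, -0.024, 0.0]
wrist_force: [-0.0, 0.7, -0.1]
width: 0.11
grip_force: 50.6
```

```bash
python3 - <<'E'
from st import *
held(0)
E
```

```text
tcp [ 0.4106 -0.1811  0.1857] jaw -90.88
held z 0.165 [[0.4623, -0.1858, 0.1579], [0.4641, -0.1819, 0.1649], [0.4643, -0.1773, 0.1712]]
held z 0.18 [[0.4627, -0.1853, 0.1731], [0.4642, -0.1813, 0.18], [0.4644, -0.1772, 0.1868]]
held z 0.195 [[0.4616, -0.1858, 0.1882], [0.4641, -0.1814, 0.1971], [0.4644, -0.1772, 0.2028]]
scene [[0.3548, -0.1774, 0.1525], [0.4037, -0.1737, 0.1859], [0.4607, -0.1692, 0.2183]]
```

{"name": "carry_out", "arguments": {
  "series": "0.001 -0.001 0 0;0 0 -0.03 0;0 0 -0.03 0;0 0 -0.03 0;0 0 -0.02 0;0 0 -0.015 0;0 0 -0.003 0;0 0 0 0;0 0 0 0"
}}

```text
time: 45.92
tool_pos: [0.4122, -0.1838, 0.0585]
tcp_rot: [3.141, -0.028, 0.003]
wrist_force: [0.5, 1.3, -1.3]
width: 0.109
grip_force: 50.6
```

{"name": "carry_out", "arguments": {
  "series": "0 0 -0.001 0;0 0 0 0;0 0 0 0"
}}

```text
time: 46.3
tool_pos: [0.4114, -0.1835, 0.0566]
tcp_rot: [3.141, -0.028, 0.0]
wrist_force: [0.1, 0.1, -0.9]
width: 0.104
grip_force: 50.6
```

{"name": "carry_out", "arguments": {
  "series": "0 0 0 0;0 0 0 0;0 0 0 0;0 0 0 0",
  "jaw": -0.62
}}

```text
time: 46.8
tool_pos: [0.4113, -0.1834, 0.0565]
tcp_rot: [-3.141, 0.028, -0.0]
wrist_force: [0.2, 0.6, 0.1]
width: 0.189
grip_force: 0.0
```

{"name": "carry_out", "arguments": {
  "series": "0 0 0.02 0;0 0 0.06 0;0 0 0.06 0;0 0 0 0;0 0 0 0"
}}

```text
time: 47.42
tool_pos: [0.4112, -0.1834, 0.1964]
tcp_rot: [3.141, -0.028, 0.001]
wrist_force: [-0.4, 0.4, -0.9]
width: 0.189
grip_force: 0.0
```

```bash
python3 - <<'E'
from st import *
jaw()
for y in (-.046,-.092,-.138,-.183): btop(y,('scene',))
c=cam('top'); Q=cloud(*c[1:]).reshape(-1,3)
g=box(Q,(.38,.64),(-.50,-.22),(.038,.06)); g=g[~((g[:,0]>.58)&(g[:,1]>-.24))]; rect(g,'handle')
g=box(Q,(.38,.66),(-.47,-.22),(.0,.016)); 
rect(box(Q,(.56,.68),(-.3,-.1),(.14,.165)),'post')
rect(box(Q,(.52,.62),(.06,.17),(.09,.12)),'jar')
a=cv2.resize(c[0][150:330,190:450],(780,540)); cv2.imwrite('pics/j.png',a)
E
```

```text
tcp [ 0.4112 -0.1834  0.1964] jaw -91.03
scene 0.362 20 y [-0.0449 -0.0409 -0.0389] ztop 0.0997
scene 0.375 22 y [-0.0494 -0.0418 -0.0391] ztop 0.0981
scene 0.385 22 y [-0.0467 -0.042  -0.0397] ztop 0.0984
scene 0.44 18 y [-0.0497 -0.0422 -0.0395] ztop 0.0984
scene 0.45 19 y [-0.0472 -0.0421 -0.04  ] ztop 0.1003
scene 0.46 19 y [-0.0467 -0.043  -0.0403] ztop 0.0985
scene 0.362 22 y [-0.0939 -0.0871 -0.0844] ztop 0.0982
scene 0.375 22 y [-0.0923 -0.0877 -0.0849] ztop 0.0993
scene 0.385 23 y [-0.094  -0.0869 -0.0848] ztop 0.098
scene 0.44 21 y [-0.0954 -0.0883 -0.0852] ztop 0.0986
scene 0.45 18 y [-0.0929 -0.0876 -0.086 ] ztop 0.0975
scene 0.46 18 y [-0.0937 -0.0889 -0.0863] ztop 0.0996
scene 0.362 21 y [-0.1399 -0.1329 -0.1298] ztop 0.0992
scene 0.375 19 y [-0.1375 -0.1325 -0.1306] ztop 0.0995
scene 0.385 20 y [-0.1397 -0.1333 -0.1303] ztop 0.0963
scene 0.44 18 y [-0.1375 -0.1342 -0.1314] ztop 0.1002
scene 0.45 19 y [-0.14   -0.1335 -0.1312] ztop 0.0986
scene 0.46 17 y [-0.1403 -0.1337 -0.1314] ztop 0.0983
scene 0.362 22 y [-0.1853 -0.1795 -0.1761] ztop 0.0987
scene 0.375 22 y [-0.1846 -0.1789 -0.1779] ztop 0.0982
scene 0.385 18 y [-0.186  -0.1791 -0.1775] ztop 0.0983
scene 0.44 18 y [-0.1872 -0.1809 -0.1768] ztop 0.0987
scene 0.45 17 y [-0.1878 -0.1802 -0.1773] ztop 0.0974
scene 0.46 15 y [-0.1873 -0.181  -0.1784] ztop 0.1
handle 115 [ 506.9 -351.1] [89.1 11.7] 63.84
post 31 [ 610.7 -174.4] [13.8 14.1] 45.25
jar 190 [576.9 111.9] [42.1 42.7] 43.44
```

View pics/j.png

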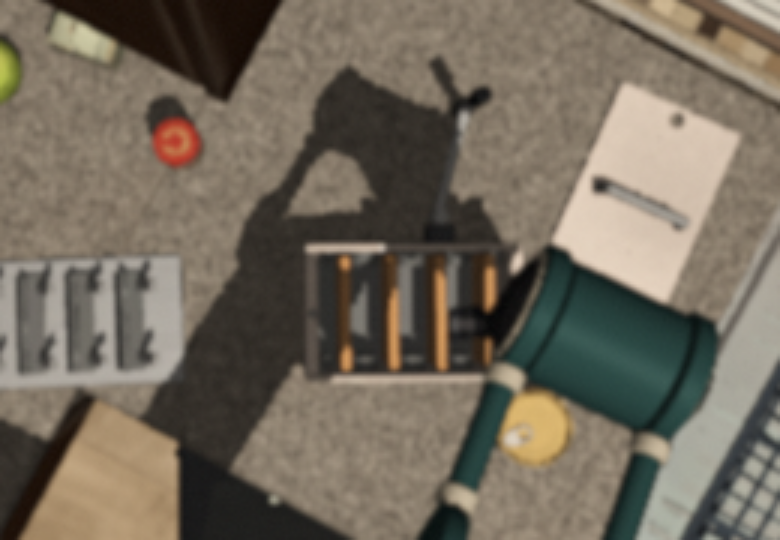

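All four boards stand in their slots (crop cols 345–490), leg out at (462,110), and the cover lies undisturbed at the right with its handle around (640,205). Now to fetch the cover.

{"name": "carry_out", "arguments": {
  "series": "0.012 -0.02 0 9.5;0.014 -0.025 0 9.5;0.014 -0.025 0 9.5;0.014 -0.025 0 9.5;0.014 -0.025 0 9.5;0.014 -0.025 0 9.5;0.015 -0.026 0 7.8;0 0 -0.03 0;0 0 0 0;0 0 0 0",
  "jaw": 1
}}

```text
time: 48.92
tool_pos: [0.508, -0.354, 0.1661]
tcp_rot: [-2.666, -1.659, 0.001]
wrist_force: [0.4, 0.6, -1.2]
width: 0.997
grip_force: 0.0
```

```bash
python3 - <<'E'
from st import *
jaw()
Q=cloud(*cam('wrist')[1:]).reshape(-1,3)
g=box(Q,(.42,.6),(-.45,-.25),(.036,.055)); rect(g[::max(1,len(g)//800)],'handle'); print(np.percentile(g[:,2],[50,98]))
g=box(Q,(.36,.66),(-.5,-.2),(.0035,.012)); rect(g[::max(1,len(g)//3000)],'cover')
E
```

```text
tcp [ 0.508  -0.354   0.1661] jaw -26.22
handle 1096 [ 508.7 -354.7] [92.  11.4] 64.07
[0.04694401 0.04899411]
cover 2900 [ 511.1 -401.3] [211.3 268. ] 63.79
```

{"name": "carry_out", "arguments": {
  "series": "0.0005 -0.0005 -0.05 0.2;0 0 -0.05 0;0 0 -0.04 0;0 0 -0.022 0;0 0 0 0;0 0 0 0"
}}

```text
time: 49.72
tool_pos: [0.5102, -0.3558, 0.0065]
tcp_rot: [2.662, 1.663, 0.002]
wrist_force: [-0.3, -0.1, 0.6]
width: 1.001
grip_force: 0.0
```

{"name": "carry_out", "arguments": {
  "series": "0 0 0 0;0 0 0 0;0 0 0 0;0 0 0 0;0 0 0 0;0 0 0 0",
  "jaw": -1,
  "grip_force": 60
}}

```text
time: 50.48
tool_pos: [0.5089, -0.355, 0.0048]
tcp_rot: [2.665, 1.664, -0.0]
wrist_force: [-2.1, 0.1, 4.6]
width: 0.115
grip_force: 58.6
```

{"name": "carry_out", "arguments": {
  "series": "0 0 0.02 0;0 0 0.05 0;0 0 0.06 0;0 0 0.05 0;0 0 0.01 0;-0.012 0.04 0 -9;-0.02 0.04 0 -9.5;-0.02 0.04 0 -9.5;-0.02 0.04 0 -9.5;-0.015 0.04 0 -9.5;-0.01 0.03 0 -9.5;0 0.01 0 -8.5;0 0 0 0;0 0 0 0;0 0 0 0"
}}

```text
time: 52.35
tool_pos: [0.4117, -0.1154, 0.1941]
tcp_rot: [-3.141, 0.027, 0.001]
wrist_force: [1.0, -0.4, -3.2]
width: 0.114
grip_force: 59.1
```

```bash
python3 - <<'E'
from st import *
jaw()
for n in ('wrist','top','scene'):
    Q=cloud(*cam(n)[1:]).reshape(-1,3)
    t=bot.read_state()['tool_pos'][2]
    zt=t-.1053+.110
    g=box(Q,(.3,.52),(-.26,.05),(zt-.007,zt+.007)); g=g[(g[:,0]<.49)]
    if len(g)>100: rect(g[::max(1,len(g)//3000)],n+' cover'); A=np.c_[g[:,:2]-g[:,:2].mean(0),np.ones(len(g))]; print('tilt',np.linalg.lstsq(A,g[:,2],rcond=None)[0].round(4),zt)
E
```

```text
tcp [ 0.4117 -0.1154  0.1941] jaw -90.99
wrist cover 3012 [ 416.8 -115.4] [223.1 120.8] 88.79
tilt [-0.0009  0.0041  0.1952] 0.19888925141416736
top cover 1828 [ 410.6 -113.1] [221.9 130. ] 88.61
tilt [0.0031 0.0046 0.1962] 0.19898847045808105
scene cover 2355 [ 411.2 -110.8] [225.6 133.4] 89.04
tilt [1.00e-04 4.10e-03 1.95e-01] 0.19905766488598697
```

{"name": "carry_out", "arguments": {
  "series": "0 0.0012 -0.03 0;0 0 -0.03 0;0 0 -0.008 0;0 0 0 0;0 0 -0.003 0;0 0 -0.003 0;0 0 -0.003 0;0 0 0 0;0 0 0 0"
}}

```text
time: 53.62
tool_pos: [0.4118, -0.1137, 0.1175]
tcp_rot: [3.141, -0.028, 0.0]
wrist_force: [0.2, -0.7, -2.4]
width: 0.11
grip_force: 59.0
```

{"name": "carry_out", "arguments": {
  "series": "0 0 -0.003 0;0 0 -0.003 0;0 0 -0.002 0;0 0 0 0;0 0 0 0"
}}

```text
time: 54.25
tool_pos: [0.4118, -0.1137, 0.1095]
tcp_rot: [-3.141, 0.028, 0.0]
wrist_force: [0.1, 0.4, -3.0]
width: 0.117
grip_force: 59.1
```

{"name": "carry_out", "arguments": {
  "series": "0 0 -0.0015 0;0 0 -0.0015 0;0 0 0 0;0 0 0 0"
}}

```text
time: 54.75
tool_pos: [0.4121, -0.1138, 0.1088]
tcp_rot: [3.141, -0.028, 0.001]
wrist_force: [-6.4, 2.4, 12.3]
width: 0.114
grip_force: 60.8
```

Contact at the expected height; release and check.

{"name": "carry_out", "arguments": {
  "series": "0 0 0.001 0;0 0 0 0;0 0 0 0;0 0 0 0;0 0 0 0;0 0 0.05 0;0 0 0.05 0;0 0.04 0.04 0;0 0.06 0 0;0 0.06 0 0;0 0.06 0 0;0 0 0 0;0 0 0 0",
  "jaw": 1
}}

```text
time: 56.38
tool_pos: [0.4116, 0.1062, 0.2473]
tcp_rot: [3.141, -0.026, -0.001]
wrist_force: [0.3, -0.5, 0.3]
width: 1.003
grip_force: 0.0
```

```bash
python3 - <<'E'
from st import *
jaw()
for n in ('top','scene'):
    c=cam(n); Q=cloud(*c[1:]).reshape(-1,3)
    g=box(Q,(.32,.51),(-.245,.05),(.102,.119)); g=g[(g[:,0]<.5)]
    rect(g[::max(1,len(g)//3000)],n+' cover'); A=np.c_[g[:,:2]-g[:,:2].mean(0),np.ones(len(g))]; print('tilt',np.linalg.lstsq(A,g[:,2],rcond=None)[0].round(4))
    rect(box(Q,(.56,.68),(-.3,-.1),(.14,.165)),'post')
    rect(box(Q,(.52,.62),(.06,.17),(.09,.12)),'jar')
    if n=='scene': cv2.imwrite('pics/k.png',cv2.resize(c[0][60:300,200:460],None,fx=2.3,fy=2.3))
E
```

```text
tcp [0.4116 0.1062 0.2473] jaw -90.94
top cover 3485 [ 410.3 -112.2] [222.2 130.5] 88.61
tilt [-0.0006  0.0019  0.1103]
post 28 [ 610.7 -175.8] [14.  13.9] 75.78
jar 190 [576.4 111.4] [40.  42.8] 43.3
scene cover 2638 [ 411.1 -109.4] [223.9 132.4] 88.8
tilt [ 0.0017 -0.002   0.1092]
post 0 [0. 0.] [0. 0.] 0.0
jar 238 [577.7 115. ] [43.3 43.3] 63.45
```

View pics/k.png

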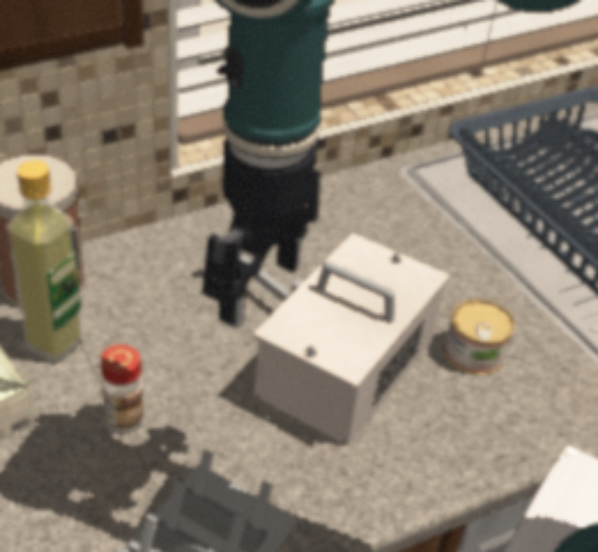

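The picture shows the cover seated flat with a pin in each hole ((396,258) and (310,350)), and the bottle, jar and tin still standing.

```bash
python3 -c "
from workcell import bot
print(bot.finish_job())"
```

```text
the job is handed in; nothing more can be done
None
```

The job is handed in: the leg is out at its stop, all four boards stand on the housing floor in their own slots, the cover is back flat on both pins, and the things around the housing were not knocked over. The board for the slot nearest the drainer met something on the first try (67 N at the wrist). It and the board for the far end slot were let go about 1 cm above the floor, and both slid down upright.

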